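Fit the round nozzle to the clay extruder barrel and lock the bayonet cap

ROBOT

A 6-joint arm with a two-finger parallel gripper is mounted at the origin on the work surface. World frame = base frame: x ahead of the robot, y to its left, z up, the work surface at z = 0. Lengths are in m, angles in rad, forces in N, time in s.
With the tool pointing down it reaches from about 0.3 to 0.875 m from the base axis. Payload 6.4 kg.
Tool frame: the origin (TCP) lies on the centre line of the jaws, within the pads' length; the fingertips stand 11 mm ahead of it and the grasp point (between the pads) lies 8 mm behind it; x points along the fingers, y is the direction in which the jaws open and shut, and the axes are right-handed (so a half turn about x gives the same grasp; the last joint's range is limited). The gripper opens to 85 mm and grips with 20 to 120 N. Pads are 22 mm wide; open, the fingers measure 114 mm over their backs; the gripper's body (76 mm by 85 mm) begins 54 mm behind the grasp point. The pads swing forward as they close: fully open they stand 13 mm farther back than shut.
Start: joints at [0.923, 0.181, 1.607, -0, 1.354, -0.206], TCP at [0.246, 0.52, 0.242] pointing down, gripper open.
Joint ranges: [-2.99, 2.99], [-0.89, 2.07], [0.3, 2.58], [-1.14, 4.28], [0, 2.63], [-3.12, 3.12]. Speed limits (rad/s): [2.57, 2.57, 3.01, 3.14, 3.14, 3.14].

INTERFACE

Orientations are given as a unit quaternion [w, x, y, z].
In Python, from bench import ctrl, camera, hand_in gives the robot as it stands. The module is installed in compiled form; this text tells all that it offers.
- The arm moves only by the tool drive_tool, never from a script. Its argument "increments" is a list of rows, each a list of 7 numbers: the shift along the tool's x, y, z in m, then the turn, a rotation vector about the tool's x, y, z in degrees, then the gripper's target within -1 to 1 (fully open at 1, half-way at 0, shut at -1). In form: [[dx, dy, dz, rx, ry, rz, claw], ...]. A call has 1 to 10 rows; each row shifts and turns the commanded pose from where the row before left it, along the tool's axes as they then stand; what a row does not reach is not made up. A row lasts 1/8 s, in which the tool goes at most 62.5 mm and 10.7 degrees, less where a joint would pass 70% of its speed; a pose out of reach is approached as far as the arm can. A call is refused whole if a number of a shift passes 0.0625 or a number of a turn 10.7, either way. A call with a gripper value outside its range is refused whole. The fingers move at their own pace and stop on an object; the grip force is fixed at half the most. Time passes only in rows, so rows that do not move let the fingers close. It gives the time, the measured TCP pose, the force and the opening at its end, in the units of the state.
- ctrl.get_obs(): the state, without advancing time (a new reading comes with each control period).
- camera(name): name is "scene" or "side" or "wrist"; returns a dict with "img" (480x640x3 uint8, red, green, blue), "depth" (480x640 float32, m along the optical axis (not along the pixel's ray), 0 where there is no reading), "fx", "fy", "cx", "cy" (pixels), "k1" (the pictures are not rectified: a ray, as slopes to the right and down, at radius r is drawn at 1 + k1 r^2 times it, then the intrinsics apply), "world_from_camera" (4x4, takes a point from camera to world coordinates); the wrist camera has in their place "hand_eye" (4x4, takes a point from camera to tool coordinates, whose origin is the TCP and whose axes are the tool frame's). Camera axes: x right, y down, z forward; pixel columns grow to the right and rows downward; lengths in m; the calibration is good to about 2 mm. A picture is of the moment at which its call begins: read the wrist's pose just before it.
- hand_in(): hands the job in, once; it reports no verdict.
The state is a dict: "time_s": time; "q": joint angles; "dq": joint speeds; "joint_efforts": joint torques, N m; "eef_pos": TCP position; "eef_rot": TCP orientation; "wrist_force": force on the tool from outside, world axes, zero at the start; "torque": the same for the moment, N m; "opening": opening from 0.0 (shut) to 1.0 (fully open).
Only numpy, scipy, OpenCV 4.12 (cv2) and the standard library are available. Lean on these libraries where they do the work, as an engineer would, in place of code of your own. Each camera call takes 0.05 s, during which the arm holds its last target.

TASK

Seat the round-spouted nozzle flat and square in the square pocket in the muzzle of the upright clay extruder barrel, its flange flush with the rim. Then pass the bayonet cap down over the spout, push it down against the spring and turn it a quarter turn clockwise (seen from above) until it stops, and finish while still gripping the cap, holding it home so I can check it before you let go. Leave the other things on the table where they are.

Things in the scene. Friction and masses are not known exactly. Their poses are not given: they have to be found in the camera images.
- barrel_mouth (a point): Centre of the muzzle rim of the clay extruder barrel, 130 mm above the table; z up, x through its two lugs. Steel tube 54 mm wide, fixed upright in a wooden block 110x110x40 mm; the top 24 mm is an aluminium collar 58 mm wide. In the rim: a square pocket 37x37 mm, sides along x and y, mouth bevelled 2 mm; its floor, a sprung seat, is 6 mm below the rim.
- barrel_lug (a point): Outer end of the barrel's bayonet lug on its x side, 12 mm below the rim, 35.5 mm from the axis. The lug is a round pin 6 mm thick standing 6.5 mm out of the collar; there is another opposite, on the -x side.
- spring_seat (a joint): How far the sprung seat in the pocket is pressed down, in m: 0 at rest, at most 0.0105. It pushes up with 3.6 N at rest and 1.2 N more per mm.
- nozzle_center (a point): Centre (half-way up) of the loose steel nozzle to fit, the one with the ROUND spout: 62 mm tall, 0.09 kg, standing on its flange, z up. Flange square, 34x34x6 mm, corners clipped 4 mm, sides along x and y (any quarter turn fits the pocket); its underside is 31 mm below this point. Spout: round tube 22 mm wide, 56 mm tall. Seated flush, this point is 25 mm above the rim.
- spare_center (a point): Centre of a spare nozzle, the same but with a SQUARE spout 22x22 mm; 62 mm tall; not used, it stays where it is.
- cap_center (a point): Centre (half-way up) of the loose aluminium bayonet cap, 62 mm tall, 0.24 kg, standing on its skirt, z up; underside 31 mm below this point. Upwards: round skirt 72 mm outside, 63 inside, 26 tall; round plate 5 mm; gripping head 31 mm tall. A 29 mm bore for the spout runs through. Inside, a collar presses the flange once this point is 13 mm above the rim; the plate meets the rim at 5 mm.
- cap_head (a point): Centre of the cap's gripping head, 15.5 mm above cap_center: round, 60 mm wide, 31 mm tall, with two upright flats 44 mm apart (41 mm long) facing y and -y, standing on the round plate (72 mm wide).
- cap_slot (a point): Entry of the cap's bayonet slot on its x side, at the skirt's bottom edge, 11 mm wide; another is opposite. Entries must come down over the lugs (cap x along barrel x, either way). With cap_center 5 to 8 mm above the rim the slot lets the cap turn clockwise from above to a stop at 92 degrees; there the slot is 2.5 mm deeper: let up, the cap springs to 10.5 mm and stays locked.
- pinch_bowl: Bystander: clay bowl, 84 mm wide, 40 mm tall; origin under its centre.
- paint_pot: Bystander: small yellow paint jar, 48 mm wide, 50 mm tall; origin under its centre.
- wood_tool: Bystander: flat wooden modelling tool 155 mm long lying on the table along its x axis.
- loop_tool: Bystander: trimming tool with a wire loop, 155 mm long, lying on the table along its x axis.
- blank_plate: Bystander: flat steel blanking plate, 34 x 34 x 6 mm, without a spout; origin under its centre.
- clay_cone: Bystander: small clay cone, 54 mm wide, 54 mm tall; origin under its centre.
Things that resemble listed ones, but are neither listed nor needed, are in the scene too. Leave any blue look-alike of the part that bears nozzle_center alone. What is shaped like the part that bears barrel_mouth but blue is not meant.

How it is judged:
By the outcome, as a careful person would: the job done as asked, in the order asked, and still so for the second after the job is handed in, while the arm keeps its last pose, push and grip.
It also fails if it takes over 61 s, if anything falls off the work surface, if the arm or the gripper's body presses on something with over 40 N, if the wrist force passes 120 N, or if a joint passes its speed limit or range.

## Working session

There is one attempt and no reset: what is moved stays moved. The work goes in short steps, Python scripts to look and compute and a tool call to move; the robot and the scene stay as the last step left them, time stands still between calls to the robot, and variables do not carry over. Pictures are saved under pics/ and viewed, and the job is handed in when it is done.

Besides the shell and the picture viewer there is one more tool, called as a command line: name --pt "numbers of a row" for each row, then --argument value for the rest. drive_tool: Moves the arm, as the interface text tells. Its arguments: {"type":"object","properties":{"increments":{"type":"array","items":{"type":"array","items":{"type":"number"}}}},"required":["increments"]}

```bash
ls; mkdir -p pics; cat > h.py <<'E'
import numpy as np, cv2
from bench import ctrl, camera
from scipy.spatial.transform import Rotation as R
def pose():
    o=ctrl.get_obs(); w,x,y,z=o['eef_rot']; T=np.eye(4); T[:3,:3]=R.from_quat([x,y,z,w]).as_matrix(); T[:3,3]=o['eef_pos']; return T,o
def shot(name,fn):
    T,o=pose(); c=camera(name)
    c['T']=T@c['hand_eye'] if name=='wrist' else c['world_from_camera']
    cv2.imwrite('pics/%s.png'%fn,c['img'][:,:,::-1]); np.savez('pics/%s.npz'%fn,**c); return c
def slopes(c,u,v):
    K=np.array([[c['fx'],0,c['cx']],[0,c['fy'],c['cy']],[0,0,1]],float)
    xd=(np.atleast_1d(u)-c['cx'])/c['fx']; yd=(np.atleast_1d(v)-c['cy'])/c['fy']
    x,y=xd.copy(),yd.copy()
    for _ in range(30):
        f=1+c['k1']*(x*x+y*y); x=xd/f;y=yd/f
    return x,y
def onplane(c,u,v,z):
    x,y=slopes(c,u,v); d=np.stack([x,y,np.ones_like(x)],1)@c['T'][:3,:3].T; o=c['T'][:3,3]
    s=(z-o[2])/d[:,2]; return o+s[:,None]*d
def cloud(c):
    v,u=np.mgrid[:480,:640]; x,y=slopes(c,u.ravel(),v.ravel()); d=c['depth'].ravel()
    P=np.stack([x*d,y*d,d],1)@c['T'][:3,:3].T+c['T'][:3,3]; P[d==0]=np.nan; return P.reshape(480,640,3)
E
python3 - <<'E'
from h import *
T,o=pose(); print(o); print(T)
for n in ['scene','side','wrist']:
    c=shot(n,n+'0'); print(n,c['fx'],c['k1'],c['T'].round(3).tolist())
    if n=='wrist': print(c['hand_eye'])
E
```

```text
pics
{'time_s': 0.0, 'q': array([ 9.22724034e-01,  1.81560595e-01,  1.60799969e+00,  2.70645050e-06,
        1.35384573e+00, -2.06290797e-01]), 'dq': array([-8.78540094e-05,  7.46939676e-04, -1.73740152e-04, -1.50045681e-04,
        1.32716758e-03, -2.81237010e-04]), 'joint_efforts': array([-1.71003771e-04, -4.44881094e+01, -3.51334262e+01, -3.60197037e-04,
        8.89750459e-03, -4.19850480e-06]), 'eef_pos': array([0.24548437, 0.51936159, 0.24137719]), 'eef_rot': array([ 0.68965918,  0.15434327,  0.69019212, -0.15550952]), 'wrist_force': array([-0.45142153,  1.24216334,  0.00515455]), 'torque': array([ 0.04279987,  0.00332959, -0.01189838]), 'opening': 1.0008227528887756}
[[-1.09674607e-03  4.27550156e-01  9.03990963e-01  2.45484373e-01]
 [-1.44410780e-03  9.03989887e-01 -4.27551399e-01  5.19361591e-01]
 [-9.99998356e-01 -1.77437572e-03 -3.74018842e-04  2.41377186e-01]
 [ 0.00000000e+00  0.00000000e+00  0.00000000e+00  1.00000000e+00]]
scene 449.77357090232147 -0.11270494394750827 [[-0.452, 0.49, -0.745, 1.077], [0.892, 0.264, -0.368, 0.279], [0.016, -0.831, -0.556, 0.557], [0.0, 0.0, 0.0, 1.0]]
side 473.03349056863823 -0.10251583418805332 [[0.76, -0.375, 0.531, 0.016], [-0.65, -0.437, 0.622, -0.557], [-0.001, -0.818, -0.576, 0.622], [0.0, 0.0, 0.0, 1.0]]
wrist 385.73257542923966 -0.06487474604262634 [[0.428, 0.858, 0.285, 0.172], [0.904, -0.406, -0.137, 0.554], [-0.002, 0.316, -0.949, 0.373], [0.0, 0.0, 0.0, 1.0]]
[[ 3.28007125e-04 -3.16281681e-01  9.48665268e-01 -1.31544222e-01]
 [ 9.99999822e-01 -3.69527485e-04 -4.68955548e-04 -2.00949769e-04]
 [ 4.98879940e-04  9.48665253e-01  3.16281503e-01 -8.18388933e-02]
 [ 0.00000000e+00  0.00000000e+00  0.00000000e+00  1.00000000e+00]]
```

View pics/scene0.png

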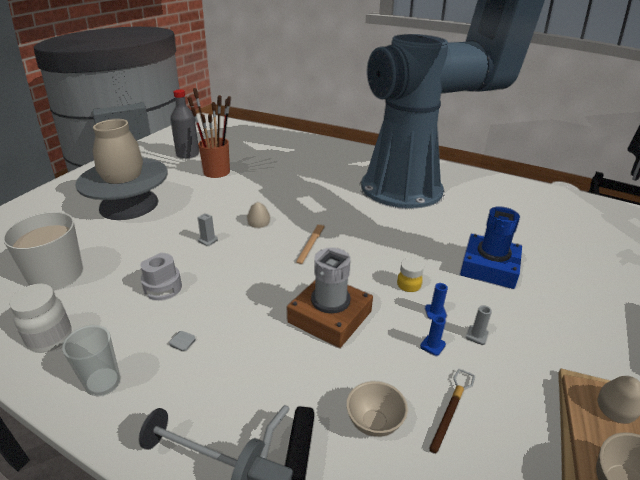

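View pics/side0.png

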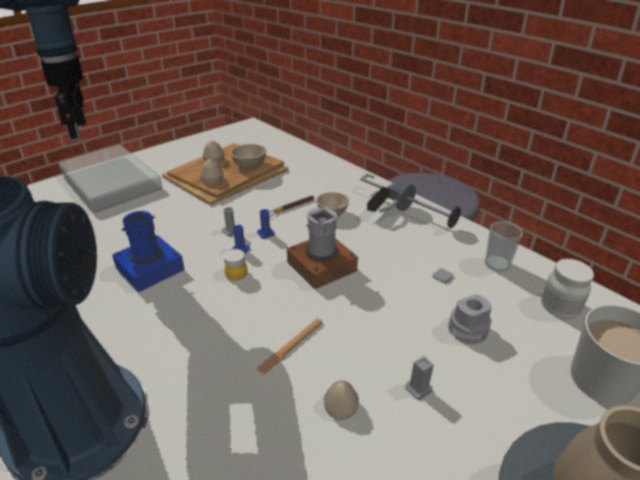

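View pics/wrist0.png

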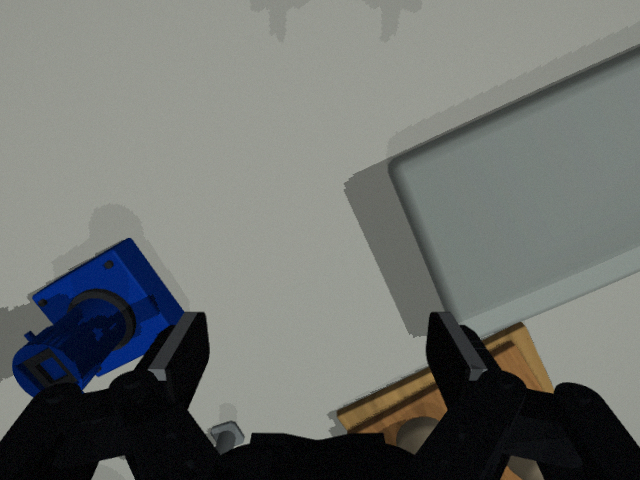

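The needed nozzle looks to be the grey one at scene (480,325) and side (229,222). The barrel is at scene (331,285) and the cap at (160,275). The square-spouted spare is at (206,230). Next I'll get rough positions from depth.

```bash
python3 - <<'E'
from h import *
def ld(fn): return dict(np.load('pics/%s.npz'%fn))
for fn in ['scene0','side0']:
    c=ld(fn);c={k:(v if v.ndim else float(v)) for k,v in c.items()}
    P=cloud(c)
    boxes={'scene0':{'nozzle':(470,302,495,345),'barrel':(312,245,352,312),'cap':(138,250,186,300),'spare':(196,210,220,246),'wood':(290,300,372,340)},
     'side0':{'nozzle':(220,204,238,238),'barrel':(300,205,342,262),'cap':(446,292,496,342),'spare':(405,355,435,398)}}[fn]
    for k,(a,b,d,e) in boxes.items():
        Q=P[b:e,a:d].reshape(-1,3); Q=Q[~np.isnan(Q[:,0])&(Q[:,2]>0.008)]
        hz=np.percentile(Q[:,2],[50,97,99.5]); top=Q[Q[:,2]>hz[2]-0.008]
        print(fn,k,len(Q),hz.round(4),'top xy',top.mean(0).round(4),top.min(0).round(3),top.max(0).round(3))
E
```

```text
scene0 nozzle 468 [0.0422 0.0636 0.0647] top xy [0.4706 0.2884 0.0614] [0.459 0.277 0.057] [0.482 0.3   0.065]
scene0 barrel 2300 [0.0963 0.1315 0.1326] top xy [0.5454 0.0442 0.1288] [0.515 0.014 0.125] [0.573 0.072 0.133]
scene0 cap 1322 [0.0451 0.0643 0.065 ] top xy [ 0.6252 -0.2712  0.0623] [ 0.593 -0.299  0.057] [ 0.654 -0.248  0.066]
scene0 spare 379 [0.0403 0.0629 0.0638] top xy [ 0.4538 -0.298   0.0606] [ 0.441 -0.311  0.056] [ 0.464 -0.285  0.065]
scene0 wood 2535 [0.0405 0.0557 0.062 ] top xy [0.5643 0.0541 0.0585] [0.546 0.03  0.054] [0.571 0.07  0.065]
side0 nozzle 280 [0.0471 0.0636 0.0644] top xy [0.4556 0.2595 0.061 ] [0.432 0.202 0.057] [0.478 0.301 0.065]
side0 barrel 1884 [0.0784 0.1312 0.1318] top xy [0.5409 0.0437 0.1283] [0.512 0.015 0.124] [0.569 0.075 0.132]
side0 cap 1482 [0.046  0.064  0.0649] top xy [ 0.6195 -0.2726  0.0621] [ 0.591 -0.299  0.057] [ 0.652 -0.246  0.066]
side0 spare 632 [0.0437 0.0638 0.0648] top xy [ 0.4492 -0.2985  0.0618] [ 0.437 -0.309  0.057] [ 0.463 -0.286  0.065]
```

```bash
python3 - <<'E'
import cv2
a=cv2.imread('pics/scene0.png');b=cv2.imread('pics/side0.png')
import numpy as np
f=lambda i,x,y,w,h:cv2.resize(i[y:y+h,x:x+w],(400,300),interpolation=cv2.INTER_CUBIC)
cv2.imwrite('pics/crops.png',np.vstack([np.hstack([f(a,430,280,80,60),f(a,290,240,80,60)]),np.hstack([f(a,120,245,80,60),f(b,290,200,80,60)])]))
E
```

```text
(no output)
```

View pics/crops.png

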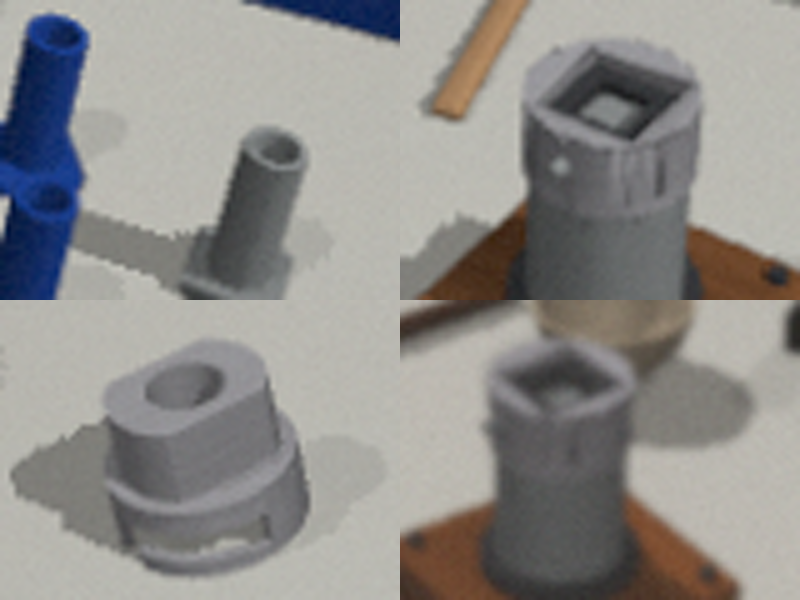

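```bash
cat >> h.py <<'E'
def ld(fn):
    c=dict(np.load('pics/%s.npz'%fn)); return {k:(v if v.ndim else float(v)) for k,v in c.items()}
def goto(p,psi):
    """print tool-frame shift and x-turn to reach tool-down pose, jaw dir psi deg"""
    T,o=pose(); d=T[:3,:3].T@(np.array(p)-T[:3,3])
    a=np.radians(psi); Rg=np.array([[0,np.cos(a),np.sin(a)],[0,np.sin(a),-np.cos(a)],[-1,0,0]])
    rv=np.degrees(R.from_matrix(T[:3,:3].T@Rg).as_rotvec())
    print('t',round(o['time_s'],2),'pos',o['eef_pos'].round(4),'psi',np.degrees(np.arctan2(T[1,1],T[0,1])).round(2),'shift mm',(d*1e3).round(1),'rotvec',rv.round(2),'q6',o['q'][5].round(2),'F',o['wrist_force'].round(1),'op',round(o['opening'],3))
E
python3 - <<'E'
from h import *
c=ld('scene0');P=cloud(c);im=c['img'].astype(int)
m=((im[:,:,2]>im[:,:,0]+60)&(im[:,:,2]>60)).astype('uint8')
n,l,s,ce=cv2.connectedComponentsWithStats(m)
for i in range(1,n):
    if s[i,4]<60: continue
    Q=P[l==i];Q=Q[~np.isnan(Q[:,0])]; top=Q[Q[:,2]>np.percentile(Q[:,2],99)-0.008]
    print(s[i],Q.min(0).round(3),Q.max(0).round(3),top.mean(0).round(3))
# wood block footprint edge directions
m=((im[:,:,0]>im[:,:,2]+35)).astype('uint8');m[:240]=0;m[345:]=0;m[:,:285]=0;m[:,375:]=0
Q=P[(m>0)];Q=Q[(abs(Q[:,2]-0.041)<0.006)]
r=cv2.minAreaRect((Q[:,:2]*1000).astype('float32'));print('block',len(Q),r)
# cap head top
Q=P[245:305,130:195].reshape(-1,3);Q=Q[Q[:,2]>0.058]
print('cap',cv2.minAreaRect((Q[:,:2]*1000).astype('float32')))
Q=P[298:350,465:500].reshape(-1,3);Q=Q[(Q[:,2]>0.003)&(Q[:,2]<0.012)];print('nozfl',cv2.minAreaRect((Q[:,:2]*1000).astype('float32')))
goto([0.45,0.285,0.2],64.7)
E
```

```text
[ 461  207   61   81 2616] [0.202 0.221 0.002] [0.317 0.333 0.133] [0.262 0.277 0.129]
[421 283  27  72 952] [0.43  0.19  0.002] [0.546 0.245 0.065] [0.491 0.219 0.061]
block 1602 ((544.93701171875, 44.00810623168945), (109.20658111572266, 110.04615783691406), 83.23026275634766)
cap ((623.6990356445312, -272.66400146484375), (48.13533020019531, 58.63911819458008), 70.39643096923828)
nozfl ((429.0404052734375, 292.263916015625), (141.25460815429688, 57.23119354248047), 8.394081115722656)
t 0.15 pos [0.2456 0.5195 0.2416] psi 64.69 shift mm [  41.7 -124.5  285.1] rotvec [-0.01 -0.02  0.08] q6 -0.21 F [0.5 0.6 0.6] op 1.002
```

drive_tool --pt "0.0074 -0.0161 0.0431 0 0 0 0" --pt "0.0074 -0.0161 0.0431 0 0 0 0" --pt "0.0074 -0.0161 0.0431 0 0 0 0" --pt "0.0074 -0.0161 0.0431 0 0 0 0" --pt "0.0074 -0.0161 0.0431 0 0 0 0" --pt "0.0074 -0.0161 0.0431 0 0 0 0" --pt "0.0074 -0.0161 0.0431 0 0 0 0" --pt "0 0 0 0 0 0 0"

```text
time_s: 1.15
eef_pos: [0.4719, 0.2865, 0.1896]
eef_rot: [0.689, 0.156, 0.69, -0.157]
wrist_force: [-0.3, 0.7, -0.3]
opening: 0.496
```

```bash
python3 - <<'E'
from h import *
goto([0.47,0.288,0.19],64.7)
c=shot('wrist','w1')
E
```

```text
t 1.15 pos [0.4719 0.2865 0.1896] psi 64.44 shift mm [-0.4  0.5 -2.3] rotvec [-0.26 -0.03  0.07] q6 -0.79 F [-0.3  0.7 -0.3] op 0.496
```

View pics/w1.png

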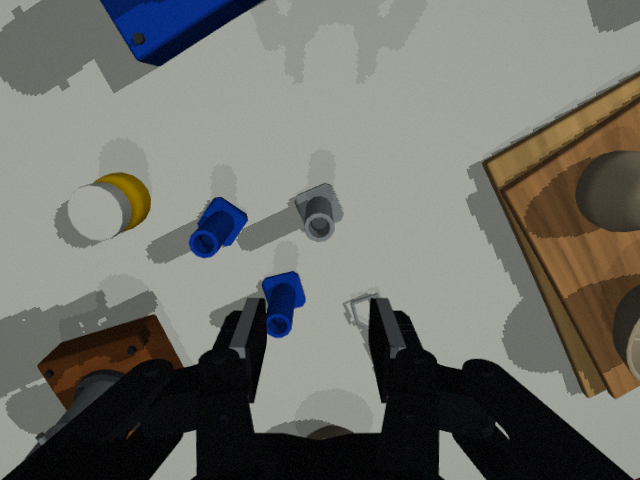

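The target nozzle's round top is at (319,226) and its flange at about (318,205). The blue look-alikes are at (218,228) and (284,300). Next I'll measure the nozzle's centre and yaw.

```bash
python3 - <<'E'
from h import *
c=ld('w1');P=cloud(c);im=c['img']
sub=np.zeros((480,640),bool);sub[170:255,280:355]=1
z=P[:,:,2]
top=sub&(z>0.056); 
Q=P[top];print('top',len(Q),Q.mean(0).round(4),Q[:,2].max(),((Q.min(0)+Q.max(0))/2).round(4),(Q.max(0)-Q.min(0)).round(4))
# top ring from image: hull of bright edge -> use depth mask pixels, cast on z=.062
v,u=np.nonzero(top);W=onplane(c,u,v,0.062);print('ringcast',cv2.minEnclosingCircle((W[:,:2]*1e3).astype('float32')))
fl=sub&(z>0.003)&(z<0.0095);v,u=np.nonzero(fl);W=onplane(c,u,v,0.006)
print('flange',len(v),cv2.minAreaRect((W[:,:2]*1e3).astype('float32')))
o=np.zeros((480,640,3),'uint8');o[fl]=(0,255,0);o[top]=(0,0,255);o[sub&(z>=.0095)&(z<=.056)]=(255,0,0)
cr=lambda a:cv2.resize(a[170:255,270:365],(380,340),interpolation=cv2.INTER_NEAREST)
cv2.imwrite('pics/w1m.png',np.hstack([cr(im[:,:,::-1]),cr(o)]))
E
```

```text
top 493 [0.4686 0.289  0.061 ] 0.06378630959759818 [0.4687 0.2888 0.06  ] [0.0215 0.022  0.0076]
ringcast ((468.13531494140625, 289.08843994140625), 11.352692604064941)
flange 780 ((468.7060241699219, 288.8724060058594), (34.06792068481445, 34.560821533203125), 87.96186828613281)
```

View pics/w1m.png

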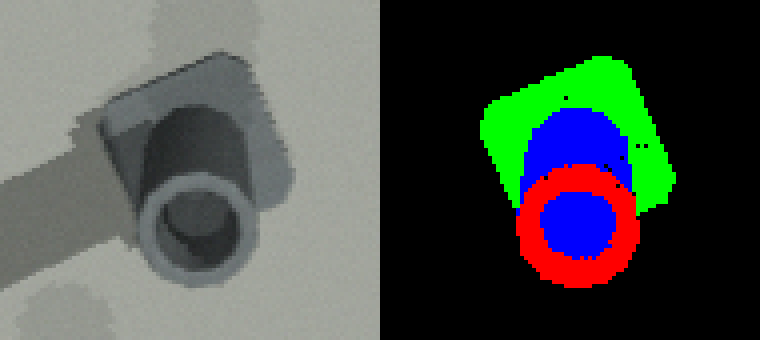

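```bash
python3 - <<'E'
from h import *
c=ld('w1');im=c['img'].astype(int)
m=((im[:,:,2]>im[:,:,0]+50)).astype('uint8')
n,l,s,ce=cv2.connectedComponentsWithStats(m)
P=cloud(c)
for i in range(1,n):
    if s[i,4]<200: continue
    Q=P[l==i];Q=Q[~np.isnan(Q[:,0])];Q=Q[(Q[:,2]<.07)]
    print(s[i],Q.min(0).round(3),Q.max(0).round(3))
goto([0.4685,0.289,0.08],88)
E
```

```text
[ 101    0  132   60 4030] [0.269 0.223 0.036] [0.314 0.301 0.045]
[ 189  197   58   61 2023] [0.424 0.169 0.   ] [0.465 0.23  0.063]
[ 262  271   44   67 1728] [ 0.507  0.19  -0.002] [0.569 0.245 0.063]
t 1.2 pos [0.4708 0.2878 0.1899] psi 64.52 shift mm [109.9   0.2  -2.4] rotvec [-23.48  -0.07   0.03] q6 -0.79 F [-0.2  0.4  0. ] op 0.497
```

drive_tool --pt "0.03 0 -0.0024 -7.8 0 0 0" --pt "0.04 0 0 -7.8 0 0 0" --pt "0.04 0 0 -7.9 0 0 0" --pt "0 0 0 0 0 0 0" --pt "0 0 0 0 0 0 0"

```text
time_s: 1.82
eef_pos: [0.4686, 0.2909, 0.0819]
eef_rot: [0.708, 0.012, 0.707, -0.012]
wrist_force: [0.9, -0.1, 0.1]
opening: 0.502
```

```bash
python3 - <<'E'
from h import *
goto([0.4685,0.289,0.030],88)
shot('wrist','w2')
E
```

```text
t 1.82 pos [0.4686 0.2909 0.0819] psi 88.1 shift mm [51.9 -2.  -0.1] rotvec [ 0.1   0.08 -0.04] q6 -1.2 F [ 0.9 -0.1  0.1] op 0.502
```

View pics/w2.png

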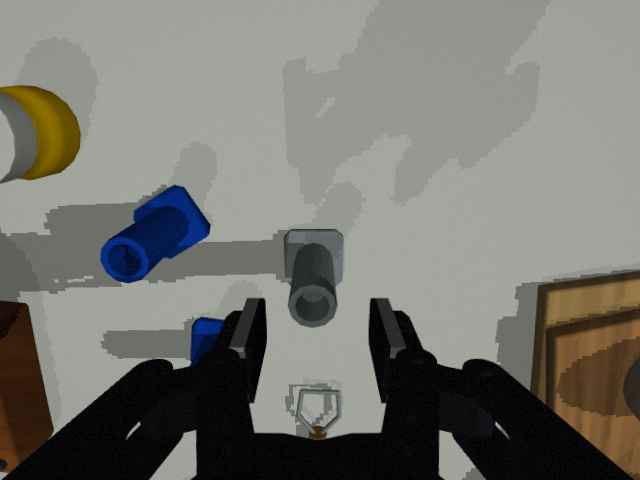

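The nozzle's top is at (313,302), about 2 mm left of the jaw centre line, and its flange edges line up with the jaws. I'll descend and grip.

drive_tool --pt "0.012 -0.002 0 0 0 0 0" --pt "0.02 0 0 0 0 0 0" --pt "0.02 0 0 0 0 0 0" --pt "0 0 0 0 0 0 0" --pt "0 0 0 0 0 0 -1" --pt "0 0 0 0 0 0 -1" --pt "0 0 0 0 0 0 -1" --pt "0 0 0 0 0 0 -1"

```text
time_s: 2.88
eef_pos: [0.469, 0.2883, 0.0296]
eef_rot: [0.708, 0.011, 0.706, -0.011]
wrist_force: [-1.1, -0.0, 6.1]
opening: 0.243
```

```bash
python3 - <<'E'
from h import *
goto([0.545,0.044,0.25],83)
E
```

```text
t 2.88 pos [0.469  0.2883 0.0296] psi 88.19 shift mm [-220.4 -241.6   84.1] rotvec [ 5.19  0.11 -0.04] q6 -1.2 F [-1.1 -0.   6.1] op 0.243
```

drive_tool --pt "-0.03 0 0 0 0 0 -1" --pt "-0.05 0 0 0 0 0 -1" --pt "-0.02 -0.0345 0.0206 0 0 0 -1" --pt "-0.02 -0.0345 0.0206 0 0 0 -1" --pt "-0.02 -0.0345 0.0206 0 0 0 -1" --pt "-0.02 -0.0345 0.0206 0 0 0 -1" --pt "-0.02 -0.0345 0.0206 0 0 0 -1" --pt "-0.02 -0.0345 0.0206 0 0 0 -1" --pt "-0.02 -0.0345 0.0206 0 0 0 -1" --pt "0 0 0 0 0 0 -1"

```text
time_s: 4.12
eef_pos: [0.6065, 0.0393, 0.2501]
eef_rot: [0.708, 0.012, 0.706, -0.013]
wrist_force: [-0.9, -0.5, -0.7]
opening: 0.243
```

```bash
python3 - <<'E'
from h import *
goto([0.545,0.044,0.25],83)
shot('wrist','w3')
E
```

```text
t 4.12 pos [0.6065 0.0393 0.2501] psi 87.99 shift mm [ -0.1   2.5 -61.6] rotvec [4.99 0.2  0.04] q6 -1.67 F [-0.9 -0.5 -0.7] op 0.243
```

View pics/w3.png

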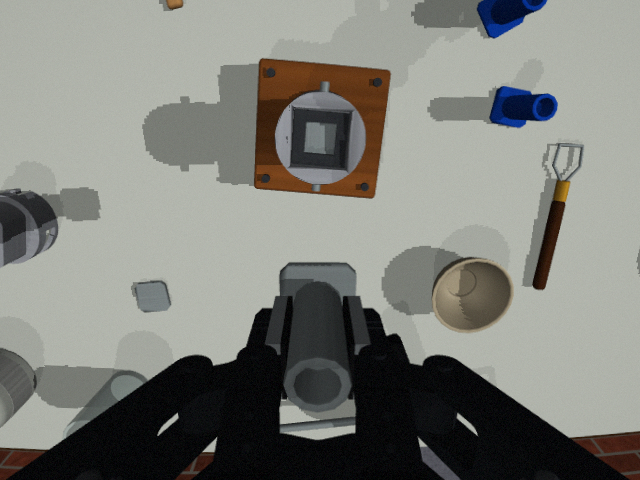

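The view shows the barrel rim at (321,138), the pocket at (321,138), the lugs at (325,87) and (316,187), and the held nozzle with its flange square to the jaws.

```bash
python3 - <<'E'
from h import *
c=ld('w3');P=cloud(c);im=c['img'];z=P[:,:,2]
sub=np.zeros((480,640),bool);sub[55:205,245:400]=1
rim=sub&(abs(z-0.13)<0.006)
rim8=rim.astype('uint8')
cs,_=cv2.findContours(rim8,cv2.RETR_CCOMP,cv2.CHAIN_APPROX_NONE)
for k in cs:
    if len(k)<60: continue
    k=k[:,0].astype(float);W=onplane(c,k[:,0],k[:,1],0.13)[:,:2]*1e3
    A=np.c_[2*W,np.ones(len(W))];s=np.linalg.lstsq(A,(W**2).sum(1),rcond=None)[0]
    print(len(k),'circ',s[:2].round(2),np.sqrt(s[2]+s[0]**2+s[1]**2).round(2),'rect',cv2.minAreaRect(W.astype('float32')),W.mean(0).round(1))
print('rim z med',np.nanmedian(z[rim]))
# lugs: pixels in annulus 30.5..37 at height about .118+-.006
C=np.array([0.5445,0.0435]) 
rr=np.hypot(P[:,:,0]-C[0],P[:,:,1]-C[1])
lg=sub&(rr>0.0305)&(rr<0.040)&(z>0.110)&(z<0.126)
n,l,s,ce=cv2.connectedComponentsWithStats(lg.astype('uint8'))
for i in range(1,n):
    if s[i,4]<10: continue
    Q=P[l==i]; v,u=np.nonzero(l==i); W=onplane(c,u,v,0.119); d=W.mean(0)[:2]-C
    print('lug',s[i],Q.mean(0).round(4),W.mean(0).round(4),'ang',np.degrees(np.arctan2(d[1],d[0])).round(2))
# block
m=(im[:,:,0].astype(int)>im[:,:,2].astype(int)+35)&sub&(abs(z-.04)<.008)
v,u=np.nonzero(m);W=onplane(c,u,v,0.04);print('block',cv2.minAreaRect((W[:,:2]*1e3).astype('float32')))
cr=cv2.resize(im[55:205,245:400,::-1],(620,600),interpolation=cv2.INTER_CUBIC);cv2.imwrite('pics/w3c.png',cr)
# held nozzle in tool frame
T=c['T']; Tt=T@np.linalg.inv(c['hand_eye'])
Q=(P.reshape(-1,3)-Tt[:3,3])@Tt[:3,:3]; Q=Q.reshape(480,640,3)
s2=np.zeros((480,640),bool);s2[255:300,270:365]=1
f=s2&(Q[:,:,0]>0.012)&(Q[:,:,0]<0.04)
q=Q[f];print('flange tool x',np.percentile(q[:,0],[5,50,95]).round(4),'y',q[:,1].min().round(4),q[:,1].max().round(4),'z min',q[:,2].min().round(4))
f8=f.astype('uint8'); 
for r in range(258,300,6):
    uu=np.nonzero(f8[r])[0]
    if len(uu): print(r,uu.min(),uu.max(),Q[r,uu].mean(0).round(4))
E
```

```text
253 circ [549.71  37.85] 10.13 rect ((549.3038940429688, 37.715850830078125), (25.028945922851562, 18.065799713134766), 82.91587829589844) [551.5  33.2]
64 circ [536.62  30.41] 2.6 rect ((536.837158203125, 29.988162994384766), (7.42872428894043, 6.216185569763184), 43.43250274658203) [536.5  30.5]
474 circ [542.19  42.71] 16.49 rect ((542.0895385742188, 43.34171676635742), (34.180782318115234, 33.88885498046875), 82.88018035888672) [536.4  47.5]
258 circ [542.42  43.11] 28.67 rect ((542.3684692382812, 43.189842224121094), (57.55541229248047, 57.2457160949707), 42.28605651855469) [541.9  43.2]
229 circ [542.14  43.16] 21.11 rect ((542.1195678710938, 43.22517776489258), (37.63038635253906, 37.33019256591797), 83.07965850830078) [541.9  43.1]
rim z med 0.12940041220885246
lug [320  82  10  10  88] [0.5103 0.0473 0.1202] [0.5102 0.0473 0.119 ] ang 173.71
lug [312 186   9   6  39] [0.5762 0.0393 0.1202] [0.5764 0.0393 0.119 ] ang -7.54
block ((542.2086791992188, 43.21699523925781), (108.62364196777344, 108.51365661621094), 83.01134490966797)
flange tool x [0.0148 0.0237 0.0274] y -0.0169 0.0172 z min -0.0176
264 287 348 [ 0.0275  0.0001 -0.0169]
270 281 354 [ 0.0241  0.     -0.0154]
276 279 356 [ 0.0237  0.     -0.0127]
282 280 356 [ 0.0234  0.0002 -0.01  ]
288 280 355 [ 0.0211  0.     -0.0082]
294 280 355 [ 0.0202 -0.     -0.0057]
```

View pics/w3c.png

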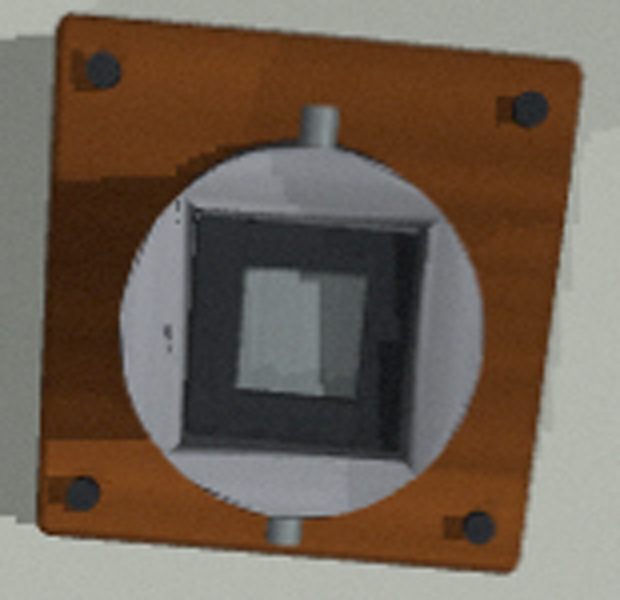

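drive_tool --pt "0.02 0.0018 -0.0312 0 0 0 -1" --pt "0.02 0 -0.0324 0 0 0 -1" --pt "0.03 0 0 5 0 0 -1" --pt "0 0 0 0 0 0 -1" --pt "0 0 0 0 0 0 -1"

```text
time_s: 4.8
eef_pos: [0.5414, 0.0464, 0.1791]
eef_rot: [0.706, 0.041, 0.706, -0.041]
wrist_force: [0.5, -0.2, -0.4]
opening: 0.24
```

```bash
python3 - <<'E'
from h import *
goto([0.543,0.0433,0.16],83)
shot('wrist','w4');shot('side','s4');shot('scene','c4')
f=lambda i,x,y,w,h:cv2.resize(i[y:y+h,x:x+w],(400,300),interpolation=cv2.INTER_CUBIC)
a=cv2.imread('pics/side4.png') if 0 else cv2.imread('pics/s4.png');b=cv2.imread('pics/c4.png');w=cv2.imread('pics/w4.png')
cv2.imwrite('pics/m4.png',np.vstack([np.hstack([f(a,270,170,104,78),f(b,280,200,104,78)]),np.hstack([f(w,200,200,240,180),f(w,0,0,640,480)])]))
E
```

```text
t 4.8 pos [0.5414 0.0464 0.1791] psi 83.33 shift mm [19.1 -2.9  2. ] rotvec [ 0.33  0.02 -0.01] q6 -1.59 F [ 0.5 -0.2 -0.4] op 0.24
```

View pics/m4.png

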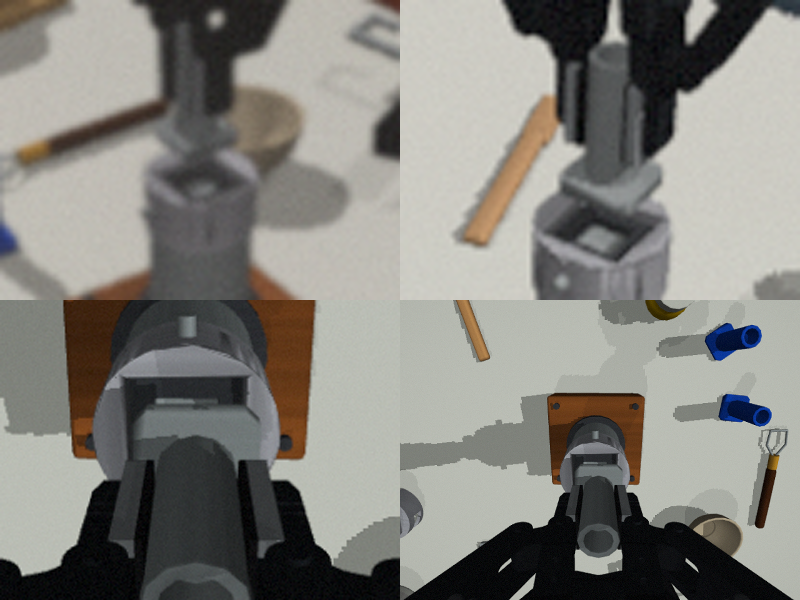

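The flange sits over the pocket, offset about 3 mm to the right in the wrist view (flange at about (316,255)). That matches the computed correction, so I'll correct and come down to just above the rim.

drive_tool --pt "0.004 -0.0029 0.002 0.3 0 0 -1" --pt "0.006 0 0 0 0 0 -1" --pt "0 0 0 0 0 0 -1" --pt "0 0 0 0 0 0 -1"

```text
time_s: 5.45
eef_pos: [0.5427, 0.0427, 0.1683]
eef_rot: [0.706, 0.044, 0.706, -0.044]
wrist_force: [-0.5, -0.1, -0.8]
opening: 0.244
```

```bash
cat > meas.py <<'E'
from h import *
import sys
goto([0.543,0.0433,0.1536],83)
fn=sys.argv[1]
c=shot('wrist',fn);P=cloud(c)
Tt=c['T']@np.linalg.inv(c['hand_eye']);Q=((P.reshape(-1,3)-Tt[:3,3])@Tt[:3,:3]).reshape(480,640,3)
v,u=np.mgrid[:480,:640]
# rim outer arc
C=np.array([.5423,.0432]);r=np.hypot(P[:,:,0]-C[0],P[:,:,1]-C[1])
rim=(abs(P[:,:,2]-.1295)<.004)&(r>.017)&(r<.033)
k,_=cv2.findContours(rim.astype('uint8'),cv2.RETR_EXTERNAL,cv2.CHAIN_APPROX_NONE)
k=max(k,key=len)[:,0].astype(float);W=onplane(c,k[:,0],k[:,1],.13);W=W[np.hypot(W[:,0]-C[0],W[:,1]-C[1])>.0265][:,:2]*1e3
A=np.c_[2*W,np.ones(len(W))];s=np.linalg.lstsq(A,(W**2).sum(1),rcond=None)[0];print('rim circ',s[:2].round(2),np.sqrt(s[2]+s[0]**2+s[1]**2).round(2),len(W))
i=c['img'][:,:,::-1];cv2.imwrite('pics/%sc.png'%fn,cv2.resize(i[180:420,220:420],(600,720)[:1]+(600,),interpolation=cv2.INTER_CUBIC))
f=(Q[:,:,0]>.0175)&(Q[:,:,0]<.034)&(abs(Q[:,:,1])<.021)&(Q[:,:,2]>-.021)&(Q[:,:,2]<-.011)&(P[:,:,2]>.134)
q=Q[f]
if len(q): print('flange y',np.percentile(q[:,1],[1,99]).round(4),'zmin',np.percentile(q[:,2],[1]).round(4),'x',np.median(q[:,0]).round(4),len(q))
E
python3 meas.py w5
```

```text
t 5.45 pos [0.5427 0.0427 0.1683] psi 82.88 shift mm [14.7  0.6  0.2] rotvec [-0.12 -0.02 -0.  ] q6 -1.59 F [-0.5 -0.1 -0.8] op 0.244
rim circ [541.43  43.34] 28.77 223
flange y [-0.0165  0.0164] zmin [-0.0174] x 0.0239 1246
```

View pics/w5c.png

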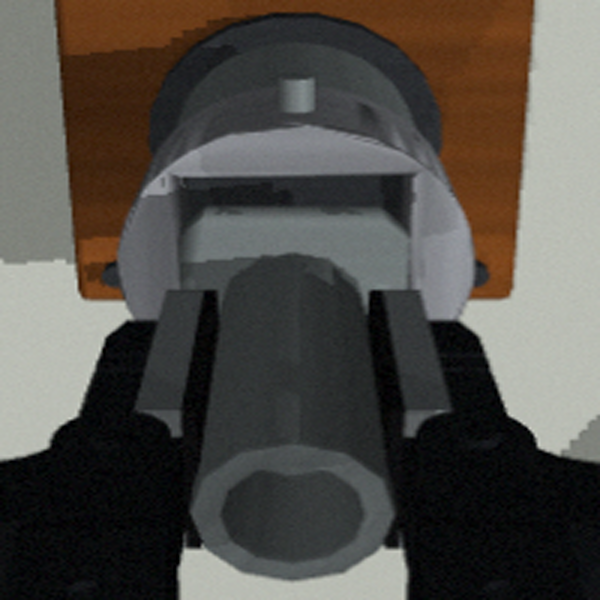

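The flange is centred over the pocket, with its back edge at crop (300,210) parallel to the pocket wall. Down now.

drive_tool --pt "0.005 0.0006 0 0 0 0 -1" --pt "0.004 0 0 0 0 0 -1" --pt "0.003 0 0 0 0 0 -1" --pt "0 0 0 0 0 0 -1"

```text
time_s: 6.0
eef_pos: [0.5426, 0.0433, 0.1561]
eef_rot: [0.705, 0.044, 0.706, -0.044]
wrist_force: [-0.6, -0.2, -0.1]
opening: 0.242
```

```bash
python3 meas.py w6
```

```text
t 6.0 pos [0.5426 0.0433 0.1561] psi 82.89 shift mm [2.5 0.  0.4] rotvec [-0.11 -0.05  0.  ] q6 -1.59 F [-0.6 -0.2 -0.1] op 0.242
rim circ [540.96  43.24] 28.5 222
flange y [-0.0071  0.0131] zmin [-0.0152] x 0.0201 11
```

View pics/w6c.png

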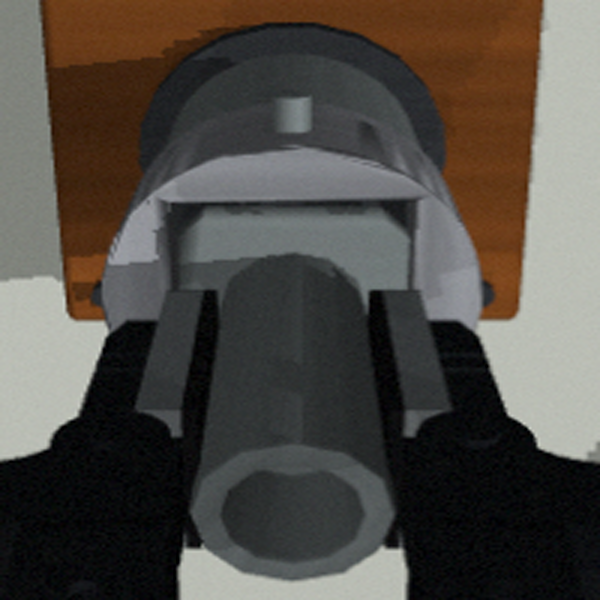

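The flange is inside the pocket with no contact force. I'll press lightly onto the seat.

drive_tool --pt "0.0015 0 0 0 0 0 -1" --pt "0.0015 0 0 0 0 0 -1" --pt "0 0 0 0 0 0 -1"

```text
time_s: 6.42
eef_pos: [0.543, 0.0433, 0.1536]
eef_rot: [0.706, 0.044, 0.706, -0.044]
wrist_force: [0.2, 0.4, -0.8]
opening: 0.245
```

drive_tool --pt "0.001 0 0 0 0 0 -1" --pt "0 0 0 0 0 0 -1"

```text
time_s: 6.68
eef_pos: [0.543, 0.0433, 0.1528]
eef_rot: [0.706, 0.044, 0.706, -0.044]
wrist_force: [-1.8, -0.2, 3.1]
opening: 0.242
```

drive_tool --pt "0 0 0 0 0 0 -0.2" --pt "0 0 0 0 0 0 0" --pt "0 0 0 0 0 0 0" --pt "-0.03 0 0 0 0 0 0" --pt "-0.05 0 0 0 0 0 0.5" --pt "-0.05 0 0 0 0 0 1" --pt "0 0 0 0 0 0 1"

```text
time_s: 7.55
eef_pos: [0.5454, 0.043, 0.2876]
eef_rot: [0.709, 0.044, 0.702, -0.044]
wrist_force: [-0.2, -0.5, -1.2]
opening: 0.999
```

```bash
python3 - <<'E'
from h import *
goto([0.6237,-0.2727,0.24],-20)
c=shot('wrist','w7');P=cloud(c);z=P[:,:,2]
r=np.hypot(P[:,:,0]-.5423,P[:,:,1]-.0432)
f=(r<.0245)&(r>.013)&(z>.12)&(z<.14)
Q=P[f];A=np.c_[Q[:,:2]-[.5423,.0432],np.ones(len(Q))];s=np.linalg.lstsq(A,Q[:,2],rcond=None)[0];print('flange/rim plane tilt deg',np.degrees(s[:2]).round(2),'z',s[2].round(4))
k=(abs(P[:,:,0]-.5423)<.03)&(abs(P[:,:,1]-.0432)<.03)&(z>.178)&(z<.195)
Q=P[k];v,u=np.nonzero(k);W=onplane(c,u,v,.186);print('spout top',Q[:,2].mean().round(4),cv2.minEnclosingCircle((W[:,:2]*1e3).astype('float32')))
cv2.imwrite('pics/w7c.png',cv2.resize(c['img'][150:300,220:420,::-1],(800,600),interpolation=cv2.INTER_CUBIC))
E
```

```text
t 7.55 pos [0.5454 0.043  0.2876] psi 82.89 shift mm [  48.8 -303.6  116.3] rotvec [102.89   0.39  -0.48] q6 -1.59 F [-0.2 -0.5 -1.2] op 0.999
flange/rim plane tilt deg [1.09 0.32] z 0.1291
spout top 0.1845 ((541.4647827148438, 43.54414367675781), 11.769411087036133)
```

View pics/w7c.png

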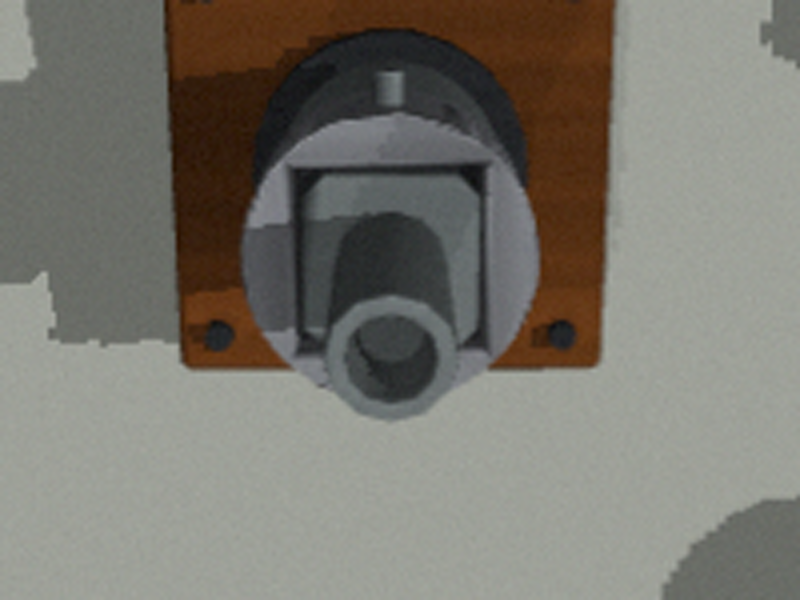

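The nozzle is seated square, with the flange level with the rim (plane z 0.129) and the spout top centred at about (0.5415,0.0435). Next, go look at the cap.

drive_tool --pt "0.005 -0.0434 0.0166 0 0 0 1" --pt "0.014 -0.0434 0.0166 0 0 0 1" --pt "0.014 -0.0434 0.0166 0 0 0 1" --pt "0.014 -0.0434 0.0166 0 0 0 1" --pt "0.014 -0.0434 0.0166 0 0 0 1" --pt "0.014 -0.0434 0.0166 0 0 0 1" --pt "0.014 -0.0434 0.0166 0 0 0 1" --pt "0 0 0 6.4 0 0 1" --pt "0 0 0 6.4 0 0 1" --pt "0 0 0 0 0 0 1"

```text
time_s: 8.85
eef_pos: [0.6195, -0.2721, 0.1912]
eef_rot: [0.695, 0.123, 0.698, -0.122]
wrist_force: [-1.1, 0.1, 1.0]
opening: 1.001
```

```bash
python3 - <<'E'
from h import *
goto([0.6237,-0.2727,0.24],70.4)
c=shot('wrist','w8')
E
```

```text
t 8.85 pos [ 0.6195 -0.2721  0.1912] psi 70.12 shift mm [-48.9   0.9   3.9] rotvec [-0.28 -0.19 -0.05] q6 -1.81 F [-1.1  0.1  1. ] op 1.001
```

View pics/w8.png

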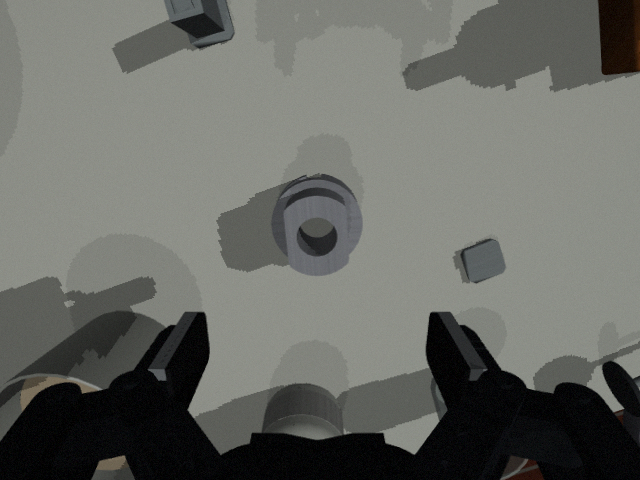

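The cap is centred at (317,233) with its flats almost vertical in the image, so parallel to the jaws. A jar at (303,410) and a bucket at lower left lie farther off. Next I'll measure the cap and the clearances.

```bash
python3 - <<'E'
from h import *
c=ld('w8');P=cloud(c);z=P[:,:,2]
sub=np.zeros((480,640),bool);sub[165:285,265:370]=1
top=sub&(z>.0575)&(z<.068);print('top z',np.median(z[top]))
k,_=cv2.findContours(top.astype('uint8'),cv2.RETR_CCOMP,cv2.CHAIN_APPROX_NONE)
for a in k:
    if len(a)<50: continue
    a=a[:,0].astype(float);W=(onplane(c,a[:,0],a[:,1],.062)[:,:2]*1e3)
    print(len(a),cv2.minAreaRect(W.astype('float32')),cv2.minEnclosingCircle(W.astype('float32')))
    if len(a)>150:
        best=W
# flats: fit lines on both sides
ps=np.radians(70.1);y=np.array([np.cos(ps),np.sin(ps)]);t=np.array([np.sin(ps),-np.cos(ps)])
cen=np.array([623.7,-272.5])
d=(best-cen)@y;e=(best-cen)@t
for s in (1,-1):
    m=(s*d>18)&(abs(e)<17);p=np.polyfit(e[m],d[m],1);print('flat',s,m.sum(),'d at 0',p[1].round(2),'deg',np.degrees(np.arctan(p[0])).round(2))
print('e range',e.min().round(1),e.max().round(1))
# plate
pl=sub&(z>.027)&(z<.035);v,u=np.nonzero(pl);W=onplane(c,u,v,.031);print('plate',cv2.minEnclosingCircle((W[:,:2]*1e3).astype('float32')))
# obstacles around cap from scene/side cloud
for fn in ['scene0','side0']:
    Q=cloud(ld(fn)).reshape(-1,3);Q=Q[(Q[:,2]>.01)&(Q[:,2]<.4)]
    g=Q[:,:2]-[.6237,-.2725];rr=np.hypot(g[:,0],g[:,1]);m=(rr>.045)&(rr<.2)
    Q=Q[m];g=g[m]*1e3;dy=g@y;dt=g@t
    H,_,_=np.histogram2d(dt,dy,bins=[np.arange(-200,201,20)]*2)
    print(fn);
    for lo,hi in ((.01,.1),(.1,.3)):
        mm=(Q[:,2]>lo)&(Q[:,2]<hi); 
        if mm.sum(): 
            q=np.c_[dt[mm],dy[mm]];r=np.hypot(*q.T);i=np.argsort(r)[:1];print(lo,'nearest t,y',q[i].round(0),Q[mm][i].round(3)); 
            w=(abs(q[:,0])<50)&(abs(q[:,1])<75);print(' in box',w.sum(), q[w][:5].round(0).tolist())
E
```

```text
top z 0.061891158100957855
233 ((622.2687377929688, -273.6602783203125), (43.97697830200195, 60.45888900756836), 74.37787628173828) ((622.3275146484375, -273.4488525390625), 30.504886627197266)
110 ((621.9871826171875, -273.37200927734375), (28.434675216674805, 28.398225784301758), 24.341367721557617) ((622.2747802734375, -273.65924072265625), 14.902091026306152)
flat 1 45 d at 0 20.17 deg 4.18
flat -1 45 d at 0 -23.22 deg 4.45
e range -30.8 29.0
plate ((622.2366333007812, -273.5745849609375), 36.21854782104492)
scene0
0.01 nearest t,y [[-144.  -69.]] [[ 0.465 -0.288  0.029]]
 in box 0 []
0.1 nearest t,y [[ 104. -138.]] [[ 0.674 -0.438  0.105]]
 in box 0 []
side0
0.01 nearest t,y [[ 26. 155.]] [[ 0.701 -0.136  0.01 ]]
 in box 0 []
0.1 nearest t,y [[ 112. -131.]] [[ 0.684 -0.434  0.108]]
 in box 0 []
```

```bash
python3 - <<'E'
from h import *
for fn,box in (('w8',(300,360,150,215)),('w2',(290,350,225,270)),('w5',(270,330,265,300))):
    c=ld(fn);P=cloud(c);Tt=c['T']@np.linalg.inv(c['hand_eye']);Q=((P.reshape(-1,3)-Tt[:3,3])@Tt[:3,:3]).reshape(480,640,3)
    a,b,d,e=box;q=Q[a:b,d:e].reshape(-1,3);q=q[(q[:,0]<.03)&(abs(q[:,1])<.075)&(q[:,2]>-.014)&(q[:,2]<.02)]
    if fn=='w5': q=q[q[:,1]<-.0115]
    if len(q): print(fn,len(q),'tip x',np.percentile(q[:,0],[90,97,99.5]).round(4),'y',q[:,1].min().round(3),q[:,1].max().round(3))
goto([.6222,-.2736,.08],74.4)
E
```

```text
w8 2222 tip x [-0.007  -0.004  -0.0021] y -0.057 -0.042
w2 1845 tip x [0.0022 0.0056 0.0087] y -0.035 -0.021
w5 908 tip x [0.024  0.0244 0.0264] y -0.021 -0.012
t 8.9 pos [ 0.6198 -0.2721  0.1917] psi 70.21 shift mm [111.6  -0.7   3.1] rotvec [-4.19 -0.15 -0.04] q6 -1.81 F [-0.   0.4  0.1] op 1.001
```

drive_tool --pt "0.03 -0.0007 0.0031 -4.2 0 0 1" --pt "0.04 0 0 0 0 0 1" --pt "0.035 0 0 0 0 0 1" --pt "0 0 0 0 0 0 1" --pt "0 0 0 0 0 0 1"

```text
time_s: 9.52
eef_pos: [0.6239, -0.2745, 0.0897]
eef_rot: [0.701, 0.096, 0.7, -0.096]
wrist_force: [-0.4, -0.4, -0.5]
opening: 1.001
```

```bash
python3 - <<'E'
from h import *
goto([.6222,-.2736,.043],74.4)
E
```

```text
t 9.53 pos [ 0.6239 -0.2745  0.0897] psi 74.35 shift mm [46.7  0.4 -1.9] rotvec [-0.05  0.08  0.03] q6 -1.89 F [-0.4 -0.4 -0.5] op 1.001
```

drive_tool --pt "0.02 0.0004 -0.0019 0 0 0 1" --pt "0.0265 0 0 0 0 0 1" --pt "0 0 0 0 0 0 1" --pt "0 0 0 0 0 0 0.4" --pt "0 0 0 0 0 0 0.2" --pt "0 0 0 0 0 0 -1" --pt "0 0 0 0 0 0 -1" --pt "0 0 0 0 0 0 -1" --pt "0 0 0 0 0 0 -1"

```text
time_s: 10.65
eef_pos: [0.6225, -0.274, 0.0436]
eef_rot: [0.701, 0.096, 0.7, -0.097]
wrist_force: [0.5, 0.0, 5.7]
opening: 0.505
```

```bash
python3 - <<'E'
from h import *
goto([.5420,.0433,.25],83)
c=shot('wrist','w9')
E
```

```text
t 10.65 pos [ 0.6225 -0.274   0.0436] psi 74.29 shift mm [-207.   283.4 -162.9] rotvec [-8.71  0.14  0.05] q6 -1.89 F [0.5 0.  5.7] op 0.505
```

View pics/w9.png

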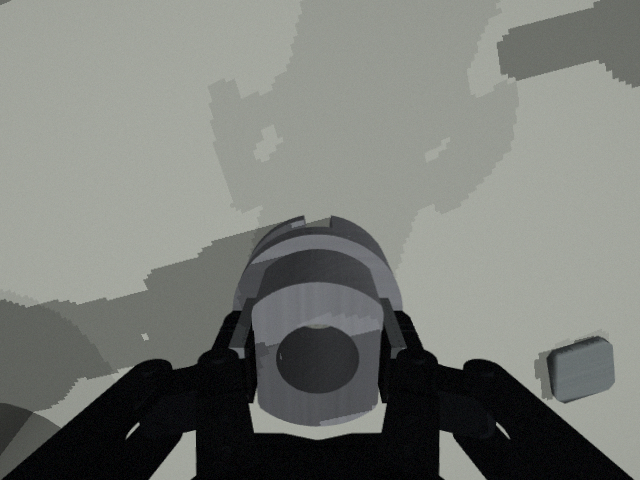

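The cap is gripped across its flats (opening 43 mm). The slot at (317,220) is centred on the tool's plane. I'll lift and carry it to an offset view of the barrel.

drive_tool --pt "-0.03 0 0 0 0 0 -1" --pt "-0.05 0 0 0 0 0 -1" --pt "-0.045 0 0 0 0 0 -1" --pt "-0.0139 0.0405 -0.0133 0 0 0 -1" --pt "-0.0139 0.0405 -0.0133 0 0 0 -1" --pt "-0.0139 0.0405 -0.0133 0 0 0 -1" --pt "-0.0139 0.0405 -0.0133 0 0 0 -1" --pt "-0.0139 0.0405 -0.0133 0 0 0 -1" --pt "-0.0139 0.0405 -0.0133 0 0 0 -1" --pt "-0.0139 0.0405 -0.0133 0 0 0 -1"

```text
time_s: 11.95
eef_pos: [0.608, 0.0262, 0.2642]
eef_rot: [0.7, 0.097, 0.701, -0.097]
wrist_force: [0.6, 0.3, -1.5]
opening: 0.503
```

drive_tool --pt "0 0 0 -8.7 0 0 -1" --pt "0 0 0 0 0 0 -1" --pt "0 0 0 0 0 0 -1"

```text
time_s: 12.32
eef_pos: [0.6083, 0.0243, 0.2636]
eef_rot: [0.705, 0.044, 0.706, -0.044]
wrist_force: [0.4, 0.0, -1.8]
opening: 0.508
```

```bash
python3 - <<'E'
from h import *
goto([.5420,.0433,.26],83)
c=shot('wrist','w10')
E
```

```text
t 12.32 pos [0.6083 0.0243 0.2636] psi 82.79 shift mm [  3.7  10.5 -68.2] rotvec [-0.21 -0.07  0.01] q6 -1.6 F [ 0.4  0.  -1.8] op 0.508
```

View pics/w10.png

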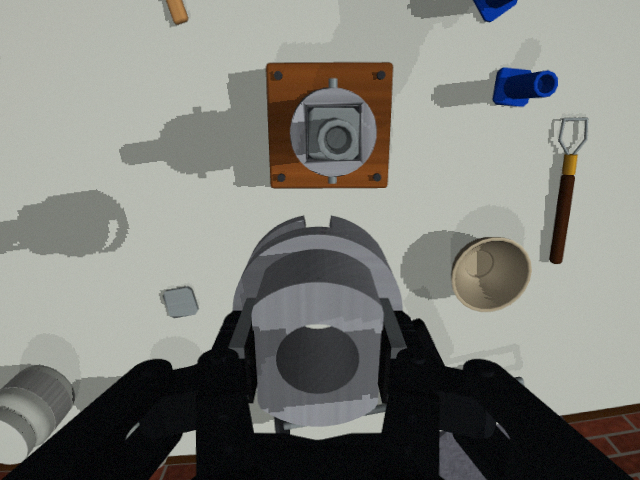

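The barrel is at (334,132) with its lugs vertical in the image at (333,83) and (333,180), and the nozzle is upright and seated. The cap hangs at (317,340). I'll measure both in this frame.

```bash
python3 - <<'E'
from h import *
c=ld('w10');P=cloud(c);z=P[:,:,2];Tt=c['T']@np.linalg.inv(c['hand_eye'])
Q=((P.reshape(-1,3)-Tt[:3,3])@Tt[:3,:3]).reshape(480,640,3)
sub=np.zeros((480,640),bool);sub[60:195,260:400]=1
rim=(sub&(abs(z-.1295)<.005)).astype('uint8')
k,_=cv2.findContours(rim,cv2.RETR_EXTERNAL,cv2.CHAIN_APPROX_NONE);k=max(k,key=len)[:,0].astype(float)
W=onplane(c,k[:,0],k[:,1],.13)[:,:2]*1e3;print('rim',cv2.minEnclosingCircle(W.astype('float32')),np.median(z[rim>0]))
C=np.array(cv2.minEnclosingCircle(W.astype('float32'))[0])/1e3
rr=np.hypot(P[:,:,0]-C[0],P[:,:,1]-C[1]);lg=sub&(rr>.0308)&(rr<.04)&(z>.11)&(z<.126)
n,l,s,ce=cv2.connectedComponentsWithStats(lg.astype('uint8'));pts=[]
for i in range(1,n):
    if s[i,4]>10: v,u=np.nonzero(l==i);w=onplane(c,u,v,.120).mean(0);pts.append(w);print('lug',s[i,4],w.round(4))
if len(pts)==2: d=pts[1]-pts[0];print('lug line',np.degrees(np.arctan2(d[1],d[0])).round(2),((pts[0]+pts[1])/2).round(4))
sp=sub&(z>.178);v,u=np.nonzero(sp);print('spout',np.median(z[sp]),cv2.minEnclosingCircle((onplane(c,u,v,.186)[:,:2]*1e3).astype('float32')))
m=sub&(abs(z-.04)<.008);v,u=np.nonzero(m);print('block',cv2.minAreaRect((onplane(c,u,v,.04)[:,:2]*1e3).astype('float32')))
# flange top vs rim
fl=sub&(rr<.0165)&(rr>.013)&(z<.14);print('flange z',np.median(z[fl]),fl.sum())
# cap head top in tool frame: head top at tool x = .0436-.062=-.0184
hd=(Q[:,:,0]>-.026)&(Q[:,:,0]<-.0135)&(abs(Q[:,:,1])<.0225)&(abs(Q[:,:,2])<.035)
q=Q[hd];print('head x',np.median(q[:,0]).round(4),len(q))
k,_=cv2.findContours(hd.astype('uint8'),cv2.RETR_CCOMP,cv2.CHAIN_APPROX_NONE)
for a in k:
    if len(a)<60: continue
    a=a[:,0].astype(float);x,y=slopes(c,a[:,0],a[:,1]);d=np.stack([x,y,np.ones_like(x)],1)@c['hand_eye'][:3,:3].T;o=c['hand_eye'][:3,3]
    s=(-.0184-o[0])/d[:,0];w=((o+s[:,None]*d)[:,1:]*1e3).astype('float32');print(len(a),'y,z',cv2.minEnclosingCircle(w),cv2.minAreaRect(w))
pl=(Q[:,:,0]>.009)&(Q[:,:,0]<.017)&(abs(Q[:,:,1])<.04)&(Q[:,:,2]<-.02)&(Q[:,:,2]>-.04)
w=Q[pl];
if len(w): print('plate x',np.median(w[:,0]).round(4),'zmin',np.percentile(w[:,2],1).round(4))
E
```

```text
rim ((542.339111328125, 43.27760696411133), 29.10096549987793) 0.12975765708808554
lug 55 [0.5096 0.047  0.12  ]
lug 55 [0.5755 0.0394 0.12  ]
lug line -6.65 [0.5425 0.0432 0.12  ]
spout 0.18558839771318564 ((542.6890869140625, 43.36341094970703), 10.935522079467773)
block ((542.328125, 42.797332763671875), (109.8204574584961, 109.19114685058594), 82.76641845703125)
flange z 0.12999532740309902 484
head x -0.0182 13788
502 y,z ((-0.8223268985748291, -0.8153059482574463), 31.254819869995117) ((-0.18286895751953125, -0.7179374694824219), (47.8897590637207, 62.09638977050781), 3.134399890899658)
218 y,z ((-0.2098456770181656, -2.1903302669525146), 14.18132495880127) ((-0.480865478515625, -1.4642257690429688), (27.58479881286621, 25.856584548950195), 20.96847152709961)
plate x 0.0126 zmin -0.0355
```

drive_tool --pt "0 0.0052 -0.0337 -0.3 0 0 -1" --pt "0 0.0052 -0.0337 0 0 0 -1" --pt "0 0 0 0 0 0 -1" --pt "0 0 0 0 0 0 -1"

```text
time_s: 12.88
eef_pos: [0.5436, 0.0425, 0.2646]
eef_rot: [0.706, 0.042, 0.705, -0.042]
wrist_force: [-0.6, 0.3, -1.9]
opening: 0.505
```

```bash
python3 - <<'E'
from h import *
goto([.5427,.0432,.20],83.1)
E
```

```text
t 12.88 pos [0.5436 0.0425 0.2646] psi 83.19 shift mm [64.6  0.6 -1. ] rotvec [0.09 0.06 0.01] q6 -1.59 F [-0.6  0.3 -1.9] op 0.505
```

drive_tool --pt "0.025 0.0006 -0.001 0 0 0 -1" --pt "0.03 0 0 0 0 0 -1" --pt "0.025 0 0 0 0 0 -1" --pt "0 0 0 0 0 0 -1" --pt "0 0 0 0 0 0 -1"

```text
time_s: 13.5
eef_pos: [0.5432, 0.0435, 0.1853]
eef_rot: [0.706, 0.042, 0.705, -0.042]
wrist_force: [-0.9, 1.1, -0.9]
opening: 0.502
```

```bash
python3 - <<'E'
from h import *
goto([.5427,.0432,.170],83.1)
c=shot('wrist','w11');shot('scene','c11');shot('side','s11')
f=lambda i,x,y,w,h:cv2.resize(i[y:y+h,x:x+w],(400,300),interpolation=cv2.INTER_CUBIC)
w,a,b=[cv2.imread('pics/%s.png'%k) for k in('w11','c11','s11')]
cv2.imwrite('pics/m11.png',np.vstack([np.hstack([f(w,160,120,320,240),f(a,280,200,104,78)]),np.hstack([f(b,270,170,104,78),f(w,0,0,640,480)])]))
E
```

```text
t 13.5 pos [0.5432 0.0435 0.1853] psi 83.25 shift mm [15.3 -0.3 -0.5] rotvec [0.15 0.08 0.  ] q6 -1.59 F [-0.9  1.1 -0.9] op 0.502
```

View pics/m11.png

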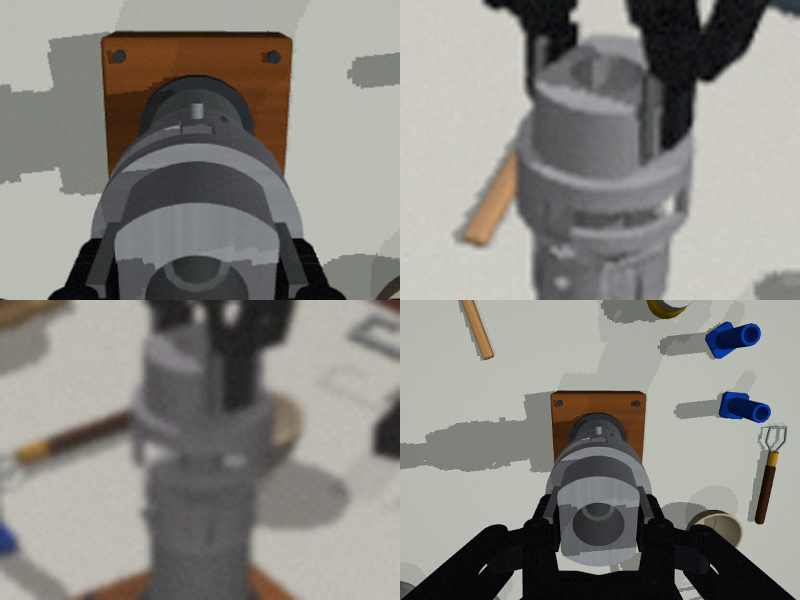

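The lug is in line with the slot entry (wrist (318,205)) and the spout has entered the bore. I'll continue down in small steps and watch the force.

drive_tool --pt "0.006 -0.0003 -0.0005 0.1 0 0 -1" --pt "0.006 0 0 0 0 0 -1" --pt "0.004 0 0 0 0 0 -1" --pt "0 0 0 0 0 0 -1"

```text
time_s: 14.15
eef_pos: [0.5411, 0.0437, 0.1677]
eef_rot: [0.705, 0.042, 0.706, -0.042]
wrist_force: [-0.5, 0.5, -2.4]
opening: 0.504
```

```bash
python3 - <<'E'
from h import *
goto([.5427,.0432,.1556],83.1)
E
```

```text
t 14.15 pos [0.5411 0.0437 0.1677] psi 83.19 shift mm [12.1 -0.3  1.7] rotvec [ 0.09 -0.07 -0.  ] q6 -1.59 F [-0.5  0.5 -2.4] op 0.504
```

drive_tool --pt "0.003 -0.0003 0.0015 0 0 0 -1" --pt "0.004 0 0 0 0 0 -1" --pt "0.003 0 0 0 0 0 -1" --pt "0 0 0 0 0 0 -1"

```text
time_s: 14.65
eef_pos: [0.5427, 0.0432, 0.1579]
eef_rot: [0.706, 0.042, 0.706, -0.042]
wrist_force: [0.0, 0.2, -3.6]
opening: 0.501
```

```bash
python3 - <<'E'
from h import *
goto([.5427,.0432,.1492],83.1)
c=shot('wrist','w12')
cv2.imwrite('pics/w12c.png',c['img'][80:320,200:440,::-1])
E
```

```text
t 14.65 pos [0.5427 0.0432 0.1579] psi 83.18 shift mm [8.7 0.  0. ] rotvec [ 0.08 -0.05 -0.  ] q6 -1.59 F [ 0.   0.2 -3.6] op 0.501
```

View pics/w12c.png

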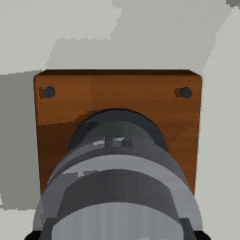

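The lug has entered the slot (crop (118,140)). Now push down against the spring.

drive_tool --pt "0.003 0 0 0 0 0 -1" --pt "0.003 0 0 0 0 0 -1" --pt "0 0 0 0 0 0 -1"

```text
time_s: 15.08
eef_pos: [0.5433, 0.0431, 0.153]
eef_rot: [0.706, 0.042, 0.706, -0.042]
wrist_force: [-2.0, -0.2, 5.0]
opening: 0.502
```

drive_tool --pt "0.0025 0 0 0 0 0 -1" --pt "0 0 0 0 0 0 -1"

```text
time_s: 15.32
eef_pos: [0.543, 0.0431, 0.1505]
eef_rot: [0.706, 0.042, 0.706, -0.042]
wrist_force: [-2.6, 0.3, 5.0]
opening: 0.506
```

```bash
python3 - <<'E'
from h import *
goto([.5427,.0432,.1492],83.1)
c=shot('wrist','w13')
P=cloud(c);Tt=c['T']@np.linalg.inv(c['hand_eye']);Q=((P.reshape(-1,3)-Tt[:3,3])@Tt[:3,:3]).reshape(480,640,3)
pl=(Q[:,:,0]>.007)&(Q[:,:,0]<.02)&(abs(Q[:,:,1])<.03)&(Q[:,:,2]<-.022)&(Q[:,:,2]>-.038)
print('plate tool x',np.median(Q[pl][:,0]).round(4),'world z',np.median(P[pl][:,2]).round(4))
E
```

```text
t 15.32 pos [0.543  0.0431 0.1505] psi 83.2 shift mm [ 1.3  0.  -0.3] rotvec [0.1  0.01 0.01] q6 -1.59 F [-2.6  0.3  5. ] op 0.506
plate tool x 0.0126 world z 0.1378
```

drive_tool --pt "0.0015 0 0 0 0 0 -1" --pt "0 0 0 0 0 0 -1" --pt "0 0 0 6 0 0 -1" --pt "0 0 0 6 0 0 -1" --pt "0 0 0 6 0 0 -1" --pt "0 0 0 0 0 0 -1"

```text
time_s: 16.12
eef_pos: [0.5433, 0.0435, 0.1494]
eef_rot: [0.691, 0.152, 0.69, -0.152]
wrist_force: [-3.8, 1.3, 7.3]
opening: 0.505
```

```bash
cat > chk.py <<'E'
from h import *
import sys
goto([.5427,.0432,.149],-9)
print('torque',ctrl.get_obs()['torque'].round(2))
c=shot('wrist',sys.argv[1])
P=cloud(c);Tt=c['T']@np.linalg.inv(c['hand_eye']);Q=((P.reshape(-1,3)-Tt[:3,3])@Tt[:3,:3]).reshape(480,640,3)
pl=(Q[:,:,0]>.007)&(Q[:,:,0]<.02)&(abs(Q[:,:,1])<.03)&(Q[:,:,2]<-.022)&(Q[:,:,2]>-.038)
print('plate tool x',np.median(Q[pl][:,0]).round(4),'world z',np.median(P[pl][:,2]).round(4))
E
python3 chk.py w14
```

```text
t 16.12 pos [0.5433 0.0435 0.1494] psi 65.13 shift mm [ 0.4 -0.5 -0.4] rotvec [ 7.413e+01  1.000e-02 -6.000e-02] q6 -1.28 F [-3.8  1.3  7.3] op 0.505
torque [ 0.25  0.53 -0.07]
plate tool x 0.0127 world z 0.1367
```

drive_tool --pt "0.0004 -0.0002 -0.0002 8 0 0 -1" --pt "0 0 0 8 0 0 -1" --pt "0 0 0 8 0 0 -1" --pt "0 0 0 8 0 0 -1" --pt "0 0 0 8 0 0 -1" --pt "0 0 0 8 0 0 -1" --pt "0 0 0 8 0 0 -1" --pt "0 0 0 0 0 0 -1"

```text
time_s: 17.18
eef_pos: [0.5434, 0.0433, 0.1492]
eef_rot: [0.538, 0.459, 0.538, -0.458]
wrist_force: [-2.7, 1.8, 8.3]
opening: 0.504
```

```bash
python3 chk.py w15
```

```text
t 17.18 pos [0.5434 0.0433 0.1492] psi 9.1 shift mm [ 0.2 -0.7 -0. ] rotvec [ 1.81e+01 -1.00e-02 -9.00e-02] q6 -0.3 F [-2.7  1.8  8.3] op 0.504
torque [ 0.22  0.53 -0.09]
plate tool x 0.0126 world z 0.1366
```

Turned 74° with little torque. I'll go slowly to the stop and watch the moment about z.

drive_tool --pt "0 0 0 5 0 0 -1" --pt "0 0 0 5 0 0 -1" --pt "0 0 0 4 0 0 -1" --pt "0 0 0 0 0 0 -1"

```text
time_s: 17.73
eef_pos: [0.5439, 0.0434, 0.1494]
eef_rot: [0.479, 0.522, 0.478, -0.52]
wrist_force: [-1.7, 1.3, 7.2]
opening: 0.509
```

```bash
python3 chk.py w16
```

```text
t 17.73 pos [0.5439 0.0434 0.1494] psi -4.86 shift mm [ 0.4 -1.2  0.3] rotvec [ 4.14 -0.04 -0.17] q6 -0.05 F [-1.7  1.3  7.2] op 0.509
torque [ 0.32  0.24 -0.09]
plate tool x 0.0126 world z 0.1368
```

drive_tool --pt "0 -0.0008 0 3 0 0 -1" --pt "0 0 0 0 0 0 -1" --pt "0 0 0 2 0 0 -1" --pt "0 0 0 0 0 0 -1"

```text
time_s: 18.27
eef_pos: [0.5438, 0.0437, 0.1497]
eef_rot: [0.456, 0.542, 0.455, -0.539]
wrist_force: [0.9, 3.5, 6.4]
opening: 0.506
```

```bash
python3 chk.py w17
```

```text
t 18.27 pos [0.5438 0.0437 0.1497] psi -9.78 shift mm [ 0.7 -1.   0.7] rotvec [-0.78 -0.08 -0.26] q6 0.03 F [0.9 3.5 6.4] op 0.506
torque [ 0.59 -0.14  0.41]
plate tool x 0.0126 world z 0.1371
```

drive_tool --pt "0 0 0 2 0 0 -1" --pt "0 0 0 0 0 0 -1"

```text
time_s: 18.58
eef_pos: [0.5438, 0.0435, 0.1497]
eef_rot: [0.448, 0.549, 0.446, -0.547]
wrist_force: [1.6, 1.6, 6.2]
opening: 0.504
```

```bash
python3 chk.py w18
```

```text
t 18.57 pos [0.5438 0.0435 0.1497] psi -11.64 shift mm [ 0.7 -1.   0.5] rotvec [-2.64 -0.02 -0.27] q6 0.07 F [1.6 1.6 6.2] op 0.504
torque [ 0.34 -0.16  1.41]
plate tool x 0.0126 world z 0.1371
```

View pics/w18.png

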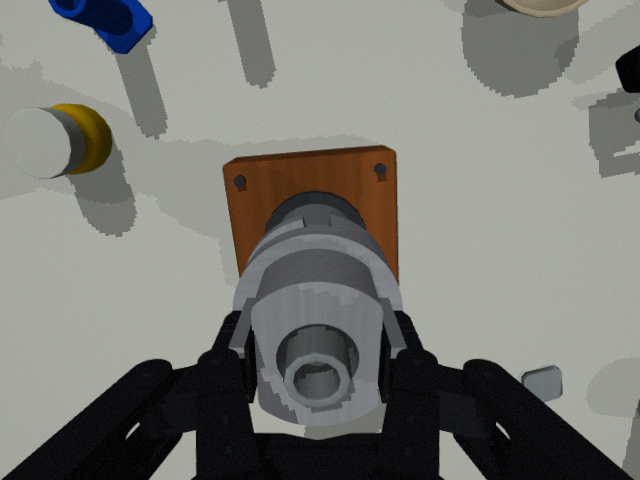

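It's firmly at the stop (moment about z up to 1.4 N m). The spout stands through the bore at (317,380). I'll ease the torque slightly and let the cap up with the spring into its locking recess, still gripping.

drive_tool --pt "0 0 0 -1 0 0 -1" --pt "-0.001 0 0 0 0 0 -1" --pt "-0.001 0 0 0 0 0 -1" --pt "0 0 0 0 0 0 -1"

```text
time_s: 19.12
eef_pos: [0.5436, 0.0435, 0.1504]
eef_rot: [0.452, 0.546, 0.45, -0.543]
wrist_force: [6.5, 2.8, -0.5]
opening: 0.504
```

```bash
python3 chk.py w19
```

```text
t 19.12 pos [0.5436 0.0435 0.1504] psi -10.76 shift mm [ 1.4 -0.9  0.4] rotvec [-1.76 -0.06 -0.24] q6 0.05 F [ 6.5  2.8 -0.5] op 0.504
torque [ 0.45 -1.04  0.76]
plate tool x 0.0125 world z 0.1379
```

The cap hangs at 7.9 mm, which fits side friction from the remaining torque. I'll relax the torque more, then let up again.

drive_tool --pt "0 -0.0005 0 -1 0 0 -1" --pt "0 0 0 0 0 0 -1" --pt "-0.0005 0 0 0 0 0 -1" --pt "0 0 0 0 0 0 -1"

```text
time_s: 19.68
eef_pos: [0.5431, 0.0435, 0.1515]
eef_rot: [0.456, 0.542, 0.454, -0.54]
wrist_force: [4.2, 3.0, 2.9]
opening: 0.507
```

```bash
python3 chk.py w20
```

```text
t 19.68 pos [0.5431 0.0435 0.1515] psi -9.84 shift mm [ 2.5 -0.3  0.4] rotvec [-0.84 -0.07 -0.23] q6 0.03 F [4.2 3.  2.9] op 0.507
torque [ 0.52 -0.82  0.25]
plate tool x 0.0125 world z 0.139
```

It's at 9.0 mm now, above the 8 mm track, so it's in the recess. A little farther up.

drive_tool --pt "-0.001 0 0 0 0 0 -1" --pt "0 0 0 0 0 0 -1"

```text
time_s: 19.98
eef_pos: [0.5427, 0.0435, 0.1523]
eef_rot: [0.456, 0.542, 0.455, -0.54]
wrist_force: [3.6, 3.8, 2.3]
opening: 0.505
```

```bash
python3 chk.py w21
```

```text
t 19.98 pos [0.5427 0.0435 0.1523] psi -9.84 shift mm [3.3 0.  0.3] rotvec [-0.84 -0.06 -0.18] q6 0.03 F [3.6 3.8 2.3] op 0.505
torque [ 0.57 -0.75  0.23]
plate tool x 0.0125 world z 0.1398
```

drive_tool --pt "-0.0008 0 0 0 0 0 -1" --pt "0 0 0 0 0 0 -1" --pt "0 0 0 0 0 0 -1"

```text
time_s: 20.4
eef_pos: [0.5424, 0.0435, 0.1528]
eef_rot: [0.456, 0.542, 0.455, -0.54]
wrist_force: [4.0, 2.6, 2.1]
opening: 0.506
```

```bash
python3 chk.py w22; python3 - <<'E'
from h import *
shot('scene','c22');shot('side','s22')
f=lambda i,x,y,w,h:cv2.resize(i[y:y+h,x:x+w],(400,300),interpolation=cv2.INTER_CUBIC)
w,a,b=[cv2.imread('pics/%s.png'%k) for k in('w22','c22','s22')]
cv2.imwrite('pics/m22.png',np.vstack([np.hstack([f(w,160,120,320,240),f(a,280,200,104,78)]),np.hstack([f(b,270,170,104,78),f(a,0,0,640,480)])]))
E
```

```text
t 20.4 pos [0.5424 0.0435 0.1528] psi -9.84 shift mm [3.8 0.3 0.3] rotvec [-0.84 -0.06 -0.14] q6 0.03 F [4.  2.6 2.1] op 0.506
torque [ 0.61 -0.72  0.22]
plate tool x 0.0125 world z 0.1403
```

View pics/m22.png

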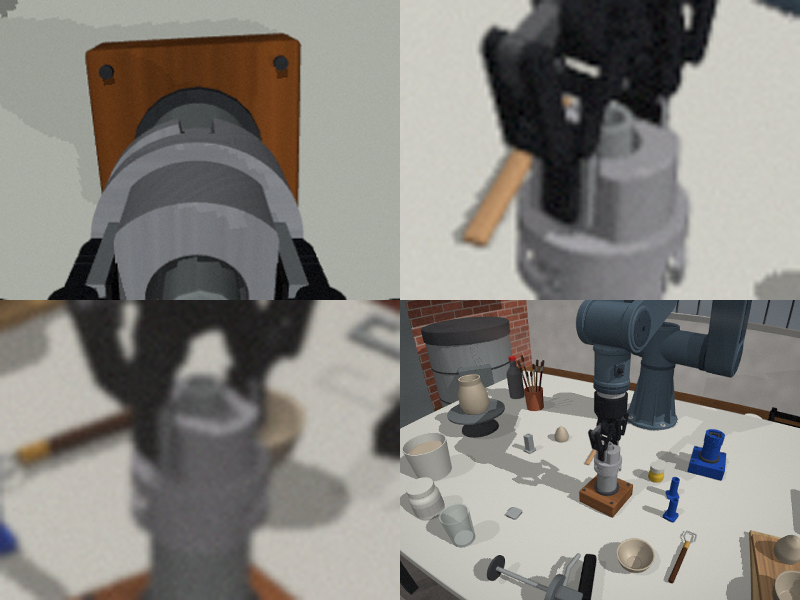

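The cap is home: its centre is 10.3 mm above the rim, in the recess, and it's still gripped with a light clockwise push against the stop. The spout is through the bore and the other objects haven't moved. Handing in.

```bash
python3 -c "
from bench import hand_in,ctrl
print(hand_in())"
```

```text
the job is handed in; nothing more can be done
None
```

The nozzle is seated and the cap is locked home, with the gripper still holding it. The job was handed in at about 20.5 s of the 61 s allowed.

- **Nozzle:** I put the round-spouted steel nozzle into the pocket square to its sides and pressed it lightly onto the seat. Its flange then measured level with the rim (both at z ≈ 0.130 m) and the spout was centred to about 0.4 mm.
- **Cap:** I passed it over the spout with the slot entries over the lugs, pushed it to about 6.7 mm above the rim and turned it clockwise. The gripper turned about 95° before I eased off; the resisting moment rose to 1.4 N m at the stop.
- **Locking:** I chose to let the cap up with the spring into its locking recess rather than hold it pressed down. It first stuck at 7.9 mm, probably from friction while still pressed against the stop. Easing the turn by a degree freed it, and it rose to about 10.3 mm (10.5 mm nominal).
- **Last checks:** The gripper was still closed on the flats, with about 0.2 N m of clockwise push left against the stop. Wrist readings were under 10 N throughout. In the last scene picture the other objects looked undisturbed; I didn't measure their positions again.
- **Small disagreement:** The gripper reads 93° of turn against the 92° stop, which is about a degree of give in the grip plus measuring error.

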